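# Set the running clearance of a spindle bearing

## Task

Take the slotted washer by its upright tab and slide it in under the raised knurled nut, so that it lies flat on the bearing housing with the stud fully home in its slot, and let go of its tab. Then screw the nut down clockwise until it bottoms out, back it off a quarter turn, and finish while still gripping the nut, so that it cannot creep while the clearance is being checked. Leave the other things on the bench where they are.

Things in the scene. Friction and masses are not known exactly. Their poses are not given: they have to be found in the camera images.
- bearing_fixture: Bearing housing bolted to the bench (never moves): grey foot plate 110 x 90 x 12 mm under an upright round steel housing 72 mm in diameter, whose flat top is 50 mm above the bench. A 16 mm stud stands on the centre of that top, up to 102 mm above the bench. Origin: centre of the underside, on the stud's axis.
- stud_foot (a point): The point on the stud's axis at the level of the housing's flat top (50 mm above the bench), where the washer is to lie. (Mind the surroundings: a tall fixed steel shelf post stands at the left front edge of the bench, near x = 0.34, y = 0.39 m, and a blue bench vice about 0.11 m left of the middle, near x = 0.38 m.)
- knurled_nut: Round knurled steel nut on the stud, 36 mm in diameter, 30 mm high. Origin: centre of its underside; it rises and sinks with the nut but does not rotate with it. Bottomed out, its underside is 56 mm above the bench (just on the washer, 6 mm over the housing top); it starts 4.4 to 6.5 mm higher. The stud's end sticks out above the nut.
- nut_mid (a point): Centre of the nut, on the axis, 15 mm above its underside.
- nut_turn (a joint): Turn of the nut on its right-hand coarse thread, rad: 0 = bottomed out (hard stop, just on the washer); grows counter-clockwise seen from above, the nut rising 12 mm a turn (1.91 mm per rad). Starts at 2.3 to 3.4. Friction (0.06 Nm) keeps it where it is left. A dark line on the nut's top face shows its turn.
- slotted_washer: Loose forked steel washer, 120 g, 6 mm thick, flat on the bench. Origin: on its underside, where the stud's axis lies when fully home. The 20 mm wide slot opens to its own +x: closed end at x = -10 mm, flared fork tips at x = +36 mm. Fork 52 mm wide (y), back to x = -28; a 26 mm wide tongue goes on to x = -60 mm and carries the grip tab.
- washer_tab (a point): Centre of the washer's upright grip tab, at x = -46, y = 0 mm in the washer's frame, 18 mm above its underside. The tab is 24 mm long along the washer's x, 10 mm thick in y, and reaches to 30 mm above the underside.
- brass_block: Bystander: brass block 28 x 45 x 22 mm; origin at the centre of its underside.
- steel_vblock: Bystander: steel block 35 x 50 x 30 mm; origin at the centre of its underside.
- stone: Bystander: dark sharpening stone 22 x 90 x 12 mm; origin at the centre of its underside.

How it is judged (in metres and radians):
On the way, in this order (a step that is already met when the one before it is completed fails the run):
1. the washer lies flat on the housing under the nut, the stud home in its slot, and its tab has been let go (distance between slotted_washer and stud_foot below 0.006 m and angle between slotted_washer's own z axis and vertical below 0.06 rad and contact force between the fingers and slotted_washer below 0.1 N and value of joint nut_turn above 0.5 rad), for 0.2 s.
2. the nut is bottomed out (within 0.1 rad of its stop) over the washer (distance between slotted_washer and stud_foot below 0.006 m and angle between slotted_washer's own z axis and vertical below 0.06 rad and value of joint nut_turn below 0.1 rad), for 0.1 s.
At the end, for the whole second after the job is handed in: The nut stands a quarter turn (90 degrees, give or take 15) back from its stop, at rest, gripped by the fingers with more than 4 N; the washer still lies flat under it with its origin within 6 mm of the stud's foot; the three bystanders are within 20 mm of where they stood (distance between slotted_washer and stud_foot below 0.006 m and angle between slotted_washer's own z axis and vertical below 0.06 rad and value of joint nut_turn between 1.3 and 1.84 rad and not (velocity of joint nut_turn above 0.1 rad/s or velocity of joint nut_turn below -0.1 rad/s) and contact force between the fingers and knurled_nut above 4 N and not (distance of any of brass_block, steel_vblock, stone from where it was at the start of the episode above 0.02 m)); the arm keeps its last pose, push and grip.
It fails at once if a bystander was moved more than 20 mm (distance of any of brass_block, steel_vblock, stone from where it was at the start of the episode above 0.02 m).
It also fails if it takes over 72 s, if anything falls off the work surface, if the arm or the gripper's body presses on something with over 40 N, if the wrist force passes 120 N, or if a joint passes its speed limit or range.

## Robot

A 6-joint arm with a two-finger parallel gripper is mounted at the origin on a cart in front of the work surface, level with it; the furniture and walls round the work are solid. World frame = base frame: x ahead of the robot, y to its left, z up, the work surface at z = 0. Lengths are in m, angles in degrees, forces in N, time in s.
With the tool pointing down it reaches from about 0.4 to 0.825 m from the base axis. Payload 7 kg.
Tool frame: the origin (TCP) lies on the centre line of the jaws, within the pads' length; the fingertips stand 19 mm ahead of it and the grasp point (between the pads) is the TCP (r.tip_extent is the distance from the TCP to the fingertips, in m); z points along the fingers, y is the line along which they close (so a half turn about z gives the same grasp; the last joint's range is limited). The gripper opens to 88 mm and grips with 3 to 60 N. Pads are 19 mm wide; open, the fingers measure 130 mm over their backs; the gripper's body (78 mm by 193 mm) begins 47 mm behind the grasp point.
Start: joints at [-59.181, 20.546, 0.682, 0, -70.136, -16.507], TCP at [0.167, -0.654, 0.219] pointing down, gripper open.
Joint ranges: [-176.03, 176.03], [-82.01, 121.73], [-58.28, 71.71], [-173.87, 95.51], [-174.79, -0.11], [-173.66, 173.66]. Speed limits (degrees/s): [136.94, 136.94, 172.46, 180, 180, 180].

## Interface

Orientations are given as [roll, pitch, yaw] about the fixed x, y, z axes, in that order (R = Rz(yaw) Ry(pitch) Rx(roll)).
In Python, from plant import r gives the robot as it stands. The module is installed in compiled form; this text tells all that it offers.
- The arm moves only by the tool jog_arm, never from a script. Its argument "deltas" is a list that holds one entry, the list of rows, each a list of 5 numbers: the opening, from -1 (shut) to 1 (fully open), then the shift along the world's x, y, z in cm, then the turn about the world's z in rad. In form: [[[claw, dx, dy, dz, turn], ...]]. A call has 1 to 8 rows; each row shifts and turns the commanded pose from where the row before left it; what a row does not reach is not made up. A row lasts 1/8 s, in which the tool goes at most 62.5 mm and 10.7 degrees, less where a joint would pass 70% of its speed; a pose out of reach is approached as far as the arm can. A call with a gripper value outside its range is refused whole. The fingers move at their own pace and stop on an object; "force" is the grip in N (left out, the last holds). Time passes only in rows, so rows that do not move let the fingers close. It gives the time, the measured TCP pose, the force, the opening and the grip force at its end, in the units of the state.
- r.get_state(): the state, without advancing time (a new reading comes with each control period).
- r.capture(name): name is "scene" or "top" or "wrist"; returns the picture (480x640x3 uint8, blue, green, red); there is no depth.
- r.camera_info(name): a dict with "fx", "fy", "cx", "cy" (pixels), "view" (4x4, takes a point from world to camera coordinates). Camera axes: x right, y up, looking along -z (the intrinsics and any distortion apply to the point x, -y, -z); pixel columns grow to the right and rows downward; lengths in m; the calibration is good to about 2 mm. A picture is of the moment at which its call begins: read the wrist's pose just before it. camera_info takes no time and is no camera call; for the wrist camera it gives the pose at the moment of the call.
- r.close_job(): hands the job in; it is judged then, once.
The state is a dict: "time_s": time; "joints": joint angles; "qd": joint speeds; "joint_torque": joint torques, N m; "tcp_pos": TCP position; "eef_rot": TCP orientation; "contact_force": force on the tool from outside, world axes, zero at the start; "moment": the same for the moment, N m; "gripper_width": finger opening in m; "gripper_force": force on a finger pad.
Only numpy, scipy, OpenCV 4.12 (cv2) and the standard library are available. Lean on these libraries where they do the work, as an engineer would, in place of code of your own. Each camera call takes 0.05 s, during which the arm holds its last target. There are 200 camera calls.

## Working session

There is one attempt and no reset: what is moved stays moved. The work goes in short steps, Python scripts to look and compute and a tool call to move; the robot and the scene stay as the last step left them, time stands still between calls to the robot, and variables do not carry over. Pictures are saved under pics/ and viewed, at most 10 in all, crops included, and the job is handed in when it is done.

Besides the shell and the picture viewer there is one more tool, called by a JSON object that holds its "api" and its "payload". jog_arm: Moves the arm, as the interface text tells. Its arguments: {"type":"object","properties":{"deltas":{"type":"array"},"force":{"type":"number"}},"required":["deltas"]}

```bash
mkdir -p pics; cat > h.py <<'E'
import numpy as np, cv2
from plant import r
def ray(ci,u,v):
    V=np.array(ci["view"]);R=V[:3,:3];t=V[:3,3]
    d=np.array([(u-ci["cx"])/ci["fx"],-(v-ci["cy"])/ci["fy"],-1.])
    return -R.T@t,R.T@d
def onz(ci,u,v,z):
    o,d=ray(ci,u,v);return o+d*(z-o[2])/d[2]
def proj(ci,p):
    V=np.array(ci["view"]);c=V[:3,:3]@np.array(p)+V[:3,3]
    return ci["cx"]+ci["fx"]*c[0]/-c[2],ci["cy"]-ci["fy"]*c[1]/-c[2]
def cross(c1,p1,c2,p2):
    o1,d1=ray(c1,*p1);o2,d2=ray(c2,*p2)
    s=np.linalg.lstsq(np.c_[d1,-d2],o2-o1,rcond=None)[0]
    a=o1+s[0]*d1;b=o2+s[1]*d2
    return (a+b)/2,np.linalg.norm(a-b)
E
python3 - <<'E'
from h import *
print(r.get_state())
for n in ["scene","top"]:
    cv2.imwrite(f"pics/{n}0.png",r.capture(n)); print(n,r.camera_info(n))
E
```

```text
{'time_s': 0.0, 'joints': array([-5.91811705e+01,  2.05907008e+01,  6.34158835e-01, -2.05646880e-02,
       -7.01349740e+01, -1.65053334e+01]), 'qd': array([ 0.01960143, -0.06222492, -0.04838481, -0.04340491,  0.01245927,
        0.05549656]), 'joint_torque': array([ 1.78894206e-03, -5.82718492e+01,  2.93050539e+01,  6.99776441e+00,
        6.57933037e-03, -1.67744938e-04]), 'tcp_pos': array([ 0.16671558, -0.65357667,  0.21803251]), 'eef_rot': array([ 1.79906762e+02, -7.46713393e-03, -1.65693501e+02]), 'contact_force': array([0.48245184, 0.18523262, 0.09037007]), 'moment': array([-0.03616335,  0.00747122, -0.00112854]), 'gripper_force': 0.0, 'gripper_width': 0.08766616612288589}
scene {'fx': 598.059532269565, 'fy': 598.059532269565, 'cx': 320.68880710414527, 'cy': 233.48678743408286, 'view': array([[ 0.75762823, -0.65251476, -0.01496505, -0.42625078],
       [ 0.31538252,  0.34592096,  0.88366994, -0.23992009],
       [-0.57143095, -0.67421301,  0.46787123, -0.56951434],
       [ 0.        ,  0.        ,  0.        ,  1.        ]])}
top {'fx': 562.2907290719662, 'fy': 562.2907290719662, 'cx': 319.3819280295005, 'cy': 226.61416098563316, 'view': array([[-0.02540022, -0.9995511 , -0.01588822,  0.00696803],
       [ 0.99377831, -0.02697119,  0.10806119, -0.54672643],
       [-0.1084412 , -0.01304459,  0.99401728, -0.85906167],
       [ 0.        ,  0.        ,  0.        ,  1.        ]])}
```

View pics/top0.png

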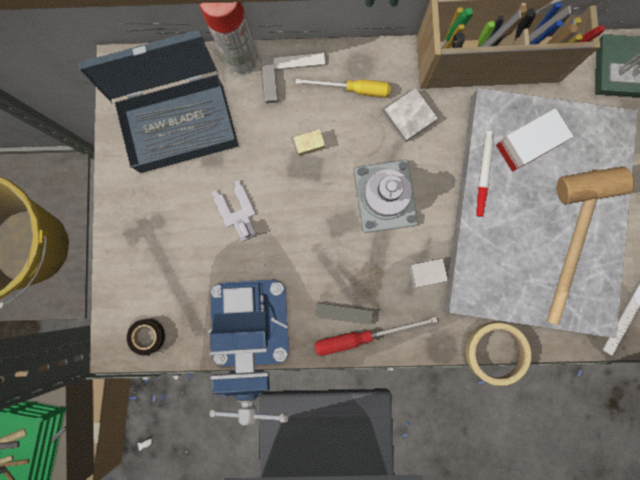

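View pics/scene0.png

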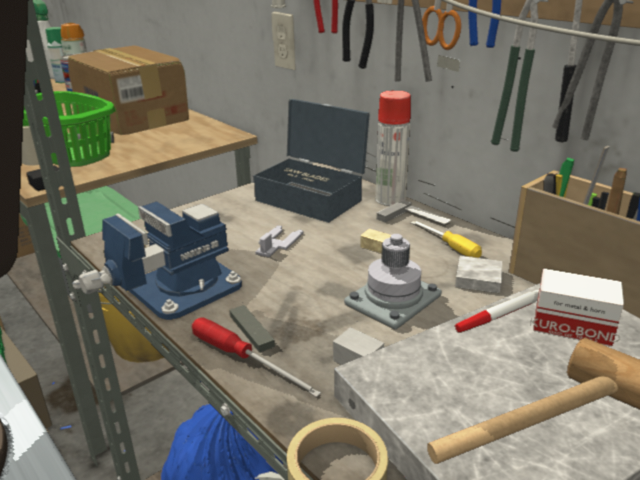

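The top view shows the washer at about (236,210), with its tab near (243,231) and its fork pointing up the image. The nut is at (391,187), the brass block at (309,141) and the stone at (347,312). In the scene view the washer is at (279,240) and the nut at (396,250). Next I'll look at enlarged crops.

```bash
python3 - <<'E'
from h import *
t=cv2.imread("pics/top0.png");s=cv2.imread("pics/scene0.png")
def c(im,x,y,w=80,h=60):
    return cv2.resize(im[y:y+h,x:x+w],(400,300),interpolation=cv2.INTER_CUBIC)
cv2.imwrite("pics/crops.png",np.vstack([np.hstack([c(t,200,180),c(t,350,157)]),np.hstack([c(s,240,212),c(s,345,230,)])]))
ct=r.camera_info("top");cs=r.camera_info("scene")
print(onz(ct,243,231,.03),onz(ct,391,187,.1),onz(ct,233,215,.006))
E
```

```text
[0.54298781 0.1135949  0.03      ] [ 0.59448506 -0.11454963  0.1       ] [0.57217027 0.1332554  0.006     ]
```

View pics/crops.png

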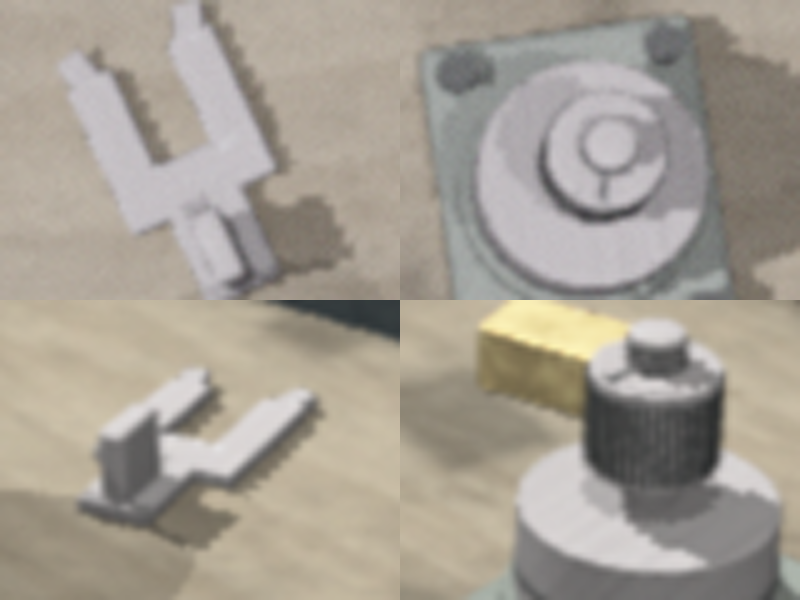

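The crops show these points, in top-image pixels unless noted:
- **Tab:** the top face centre is at crop (213,243).
- **Washer:** the rear fork corners are at crop (137,232) and (275,170).
- **Stud:** the end is at crop (610,145).
- **Housing:** the top circle centre is at crop (593,175).
- **Scene view:** the tab top is at crop (128,424) and the stud top at crop (658,333).

I'll triangulate these.

```bash
python3 - <<'E'
from h import *
np.set_printoptions(precision=4,suppress=True)
ct=r.camera_info("top");cs=r.camera_info("scene")
f=lambda X,Y,ox,oy:((X+.5)/5-.5+ox,(Y+.5)/5-.5+oy)
T1=lambda X,Y:f(X,Y,200,180);T2=lambda X,Y:f(X-400,Y,350,157)
S1=lambda X,Y:f(X,Y-300,240,212);S2=lambda X,Y:f(X-400,Y-300,345,230)
print("tab",cross(ct,T1(213,243),cs,S1(128,424)),onz(ct,*T1(213,243),.03))
print("stud",cross(ct,T2(610,145),cs,S2(658,333)),onz(ct,*T2(610,145),.102))
print("nuttop",cross(ct,T2(606,152),cs,S2(655,368)),"house",onz(ct,*T2(593,175),.05))
a,b=onz(ct,*T1(137,232),.006),onz(ct,*T1(275,170),.006)
print("back corners",a,b,np.linalg.norm(a-b)); d=a-b
print("yaw",np.degrees(np.arctan2(-d[0],d[1])), )
c=(a+b)/2; print("mid back",c)
t=onz(ct,*T1(213,243),.03); e=c-t;print("tab->back",np.linalg.norm(e[:2]),np.degrees(np.arctan2(e[1],e[0])))
for p,q in [((187,212),(215,283)),((208,203),(242,275))]:
    e=onz(ct,*T1(*p),.03)-onz(ct,*T1(*q),.03);print("tabedge",np.linalg.norm(e),np.degrees(np.arctan2(e[1],e[0])))
for p,q in [((85,100),(137,232)),((112,75),(155,165)),((172,65),(212,145)),((212,40),(275,170))]:
    e=onz(ct,*T1(*p),.006)-onz(ct,*T1(*q),.006);print("forkedge",np.linalg.norm(e),np.degrees(np.arctan2(e[1],e[0])))
E
```

```text
tab (array([0.5475, 0.1158, 0.0256]), np.float64(0.001165865489971812)) [0.5475 0.1148 0.03  ]
stud (array([ 0.5964, -0.1154,  0.0998]), np.float64(0.000395002558689492)) [ 0.5962 -0.1153  0.102 ]
nuttop (array([ 0.5962, -0.1153,  0.0894]), np.float64(0.0005722637957305274)) house [ 0.5962 -0.1158  0.05  ]
back corners [0.5544 0.1432 0.006 ] [0.5735 0.0979 0.006 ] 0.049122568447482036
yaw 22.897451596008278
mid back [0.5639 0.1206 0.006 ]
tab->back 0.017445781122655046 19.270842652952734
tabedge 0.024424933887405843 20.75156581395941
tabedge 0.02549943545195381 24.398805890293996
forkedge 0.04700486437590485 20.846678653437667
forkedge 0.03316388665353783 24.72070752221805
forkedge 0.029734834861939435 25.603205505848535
forkedge 0.04796825173518632 24.809673045119105
```

Checks against the text:
- **Tab:** (0.5475, 0.115), washer yaw about 23.5°. The triangulated tab height is 26–30 mm.
- **Stud:** (0.5963, −0.1155), end at 100 mm against a nominal 102.
- **Nut top:** about 89–92 mm.

These agree with the given sizes, so I'll move over the washer.

{"api": "jog_arm", "payload": {"deltas": [[[1,2.4,4.8,0,0.02],[1,2.4,4.8,0,0.02],[1,2.4,4.8,0,0.02],[1,2.4,4.8,0,0.02],[1,2.4,4.8,0,0.02],[1,2.4,4.8,0,0.02],[1,2.4,4.8,0,0.02],[1,2.4,4.8,0,0.02]]], "force": 45}}

```text
time_s: 1.1
tcp_pos: [0.3591, -0.2683, 0.2189]
eef_rot: [180.0, 0.0, -156.5]
contact_force: [1.0, -0.1, 0.0]
gripper_width: 0.0875
gripper_force: 0.0
```

{"api": "jog_arm", "payload": {"deltas": [[[1,2.4,4.8,0,0],[1,2.4,4.8,0,0],[1,2.4,4.8,0,0],[1,2.4,4.8,0,0],[1,2.4,4.8,0,0],[1,2.4,4.8,0,0],[1,2,4.8,-2,0],[1,0,0,-2,0]]]}}

```text
time_s: 2.1
tcp_pos: [0.5239, 0.0689, 0.1779]
eef_rot: [180.0, -0.0, -156.3]
contact_force: [-0.0, -0.5, -0.7]
gripper_width: 0.0874
gripper_force: 0.0
```

```bash
python3 - <<'E'
from h import *
r.capture("wrist")
s=r.get_state();ci=r.camera_info("wrist");im=r.capture("wrist");cv2.imwrite("pics/w1.png",im)
np.set_printoptions(precision=4,suppress=True)
print(s["time_s"],s["tcp_pos"],s["eef_rot"],s["joints"],proj(ci,[.5475,.115,.03]),ray(ci,320,240))
import pickle;pickle.dump(ci,open("w1.pkl","wb"))
ct=r.camera_info("top")
for p in [(232,282),(260,282),(288,285)]:
    print(onz(ct,*p,0),onz(ct,*p,.1))
E
```

```text
2.15 [0.5215 0.0672 0.1749] [ 179.952    -0.2835 -156.426 ] [ 28.6829   8.6784 -21.4511  -0.0842 -60.1486 -95.0669] (np.float64(355.2162985369187), np.float64(266.8939809968694)) (array([0.4572, 0.0392, 0.3413]), array([ 0.2451,  0.1047, -0.9638]))
[0.4636 0.1368 0.    ] [0.4621 0.1198 0.1   ]
[0.4624 0.0914 0.    ] [0.4611 0.0793 0.1   ]
[0.4564 0.0461 0.    ] [0.4557 0.039  0.1   ]
```

View pics/w1.png

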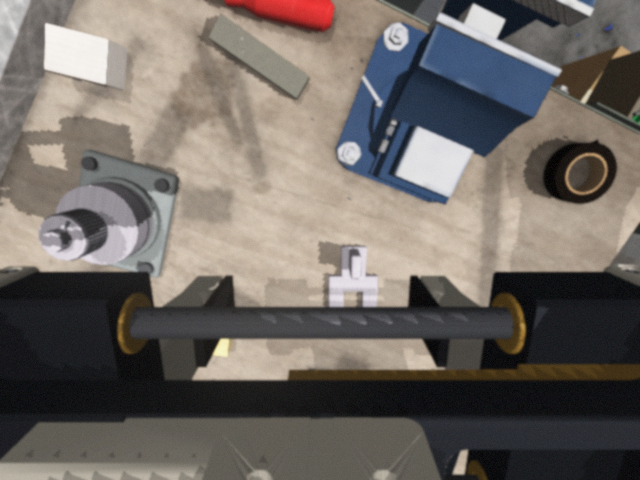

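The tab top shows at about (355,265) in the wrist image, against a prediction of (355,267), so the tab position is confirmed. The fork is square to the jaws, and the vice is clear of the gripper. I'll move above the tab and descend.

{"api": "jog_arm", "payload": {"deltas": [[[1,1.2,2.4,-3,0],[1,1.3,2.4,-4,0],[1,0,0,-2,0],[1,0,0,-1,0],[1,0,0,0,0],[1,0,0,0,0]]]}}

```text
time_s: 2.95
tcp_pos: [0.5485, 0.1139, 0.0803]
eef_rot: [180.0, 0.1, -156.5]
contact_force: [0.4, -0.0, -0.3]
gripper_width: 0.0878
gripper_force: 0.0
```

```bash
python3 - <<'E'
from h import *
np.set_printoptions(precision=4,suppress=True)
for i in range(3):
    s=r.get_state();ci=r.camera_info("wrist");im=r.capture("wrist")
    print(s["time_s"],s["tcp_pos"],s["eef_rot"])
cv2.imwrite("pics/w2.png",cv2.resize(im[150:400,180:500],(800,600)))
E
```

```text
2.95 [0.5485 0.1139 0.0803] [ 179.9996    0.1126 -156.5374]
3.0 [0.5485 0.114  0.0803] [ 179.9941    0.1208 -156.5366]
3.05 [0.5484 0.114  0.0802] [ 179.9907    0.1149 -156.5355]
```

View pics/w2.png

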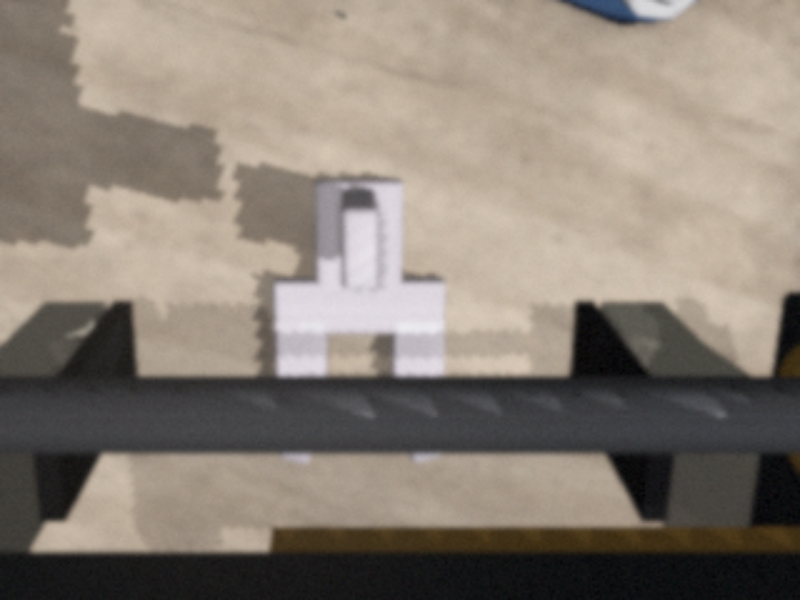

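The washer is square to the jaws and centred: the tab is at crop (360,248) and the jaws are symmetric about about 355. I'll descend 53 mm, which keeps the tips above the tongue, and then close.

{"api": "jog_arm", "payload": {"deltas": [[[1,-0.1,0.1,-2.5,0],[1,0,0,-2,0],[1,0,0,-0.8,0],[1,0,0,0,0],[-1,0,0,0,0],[-1,0,0,0,0],[-1,0,0,0,0],[-1,0,0,0,0]]], "force": 45}}

```text
time_s: 4.1
tcp_pos: [0.5469, 0.115, 0.0262]
eef_rot: [180.0, 0.0, -156.5]
contact_force: [-1.0, 0.6, 0.3]
gripper_width: 0.0535
gripper_force: 0.0
```

{"api": "jog_arm", "payload": {"deltas": [[[-1,0,0,0,0],[-1,0,0,0,0],[-1,0,0,0,0],[-1,0,0,0,0]]]}}

```text
time_s: 4.6
tcp_pos: [0.5469, 0.115, 0.026]
eef_rot: [-180.0, -0.0, -156.5]
contact_force: [-0.7, 0.0, 0.5]
gripper_width: 0.0132
gripper_force: 0.0
```

{"api": "jog_arm", "payload": {"deltas": [[[-1,0,0,0,0],[-1,0,0,0,0],[-1,0,0,0,0],[-1,0,0,1.5,0],[-1,0,0,3,0],[-1,0,0,3,0],[-1,0,0,0,0],[-1,0,0,0,0]]]}}

```text
time_s: 5.6
tcp_pos: [0.5467, 0.115, 0.1015]
eef_rot: [180.0, 0.0, -156.5]
contact_force: [0.1, -0.0, -0.9]
gripper_width: 0.0004
gripper_force: 0.0
```

```bash
python3 - <<'E'
from h import *
cv2.imwrite("pics/s1.png",np.vstack([cv2.resize(r.capture("scene")[150:300,200:400],(800,600))]))
s=r.get_state();print(s["gripper_width"],s["gripper_force"],s["tcp_pos"])
E
```

```text
0.0005045860732501694 0.0 [0.54644861 0.11481121 0.10086761]
```

View pics/s1.png

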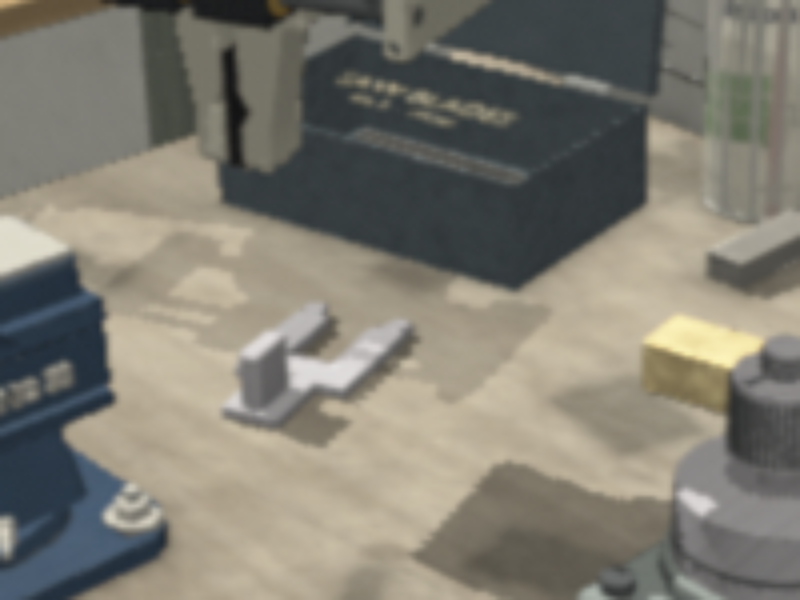

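The grasp missed: the jaws shut on nothing. The washer still stands where it was at crop (265,385), untouched, and the fingertips are at crop (240,165). I'll compare where the tips should appear with where they do.

```bash
python3 - <<'E'
from h import *
np.set_printoptions(precision=4,suppress=True)
s=r.get_state();cs=r.camera_info("scene");ct=r.camera_info("top");cw=r.camera_info("wrist");p=s["tcp_pos"]
print("pred tip scene",proj(cs,p-[0,0,.019]),"seen ~",(260,191), "tab pred",proj(cs,[.5475,.115,.03]),"seen",(200+263/4,150+340/4))
print("wrist tip pred",proj(cw,p-[0,0,.019]),"tab",proj(cw,[.5475,.115,.03]),"top tip",proj(ct,p-[0,0,.019]))
print("cam in world",ray(cw,320,240),r.tip_extent)
V=np.array(cw["view"]);print(V)
im=r.capture("wrist");t=r.capture("top")
cv2.imwrite("pics/w3.png",np.hstack([cv2.resize(im,(400,300)),cv2.resize(t[170:290,180:340],(400,300))]))
E
```

```text
pred tip scene (np.float64(263.28613886233217), np.float64(204.5995352359629)) seen ~ (260, 191) tab pred (np.float64(265.7196004477754), np.float64(234.0919809896984)) seen (265.75, 235.0)
wrist tip pred (np.float64(320.74785556657446), np.float64(271.3211676725077)) tab (np.float64(320.44203502174645), np.float64(246.98074188102856)) top tip (np.float64(236.9118007758358), np.float64(225.2242846535676))
cam in world (array([0.4814, 0.0867, 0.2669]), array([ 0.2496,  0.1054, -0.9626])) 0.019
[[-0.3981  0.9174  0.0002  0.112 ]
 [-0.8838 -0.3834 -0.2682  0.5302]
 [-0.2459 -0.107   0.9634 -0.1294]
 [ 0.      0.      0.      1.    ]]
```

View pics/w3.png

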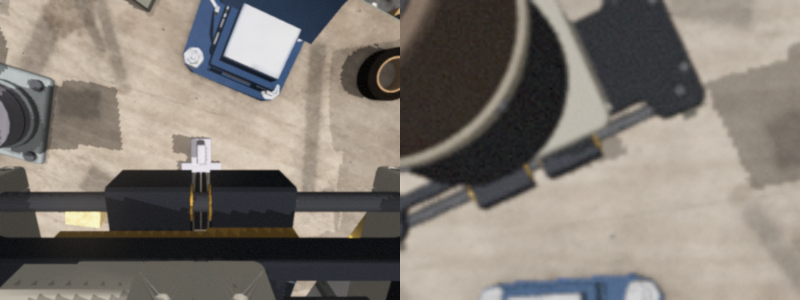

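In the scene view the tips sit about 13 px higher than predicted, roughly 20 mm. The tab and the wrist camera agree with the calibration. I'll take close crops of both views to locate the tip itself.

```bash
python3 - <<'E'
from h import *
s=r.get_state();cs=r.camera_info("scene");cw=r.camera_info("wrist");p=s["tcp_pos"]
w=r.capture("wrist");sc=r.capture("scene")
cv2.imwrite("pics/tip.png",np.hstack([cv2.resize(w[215:395,260:380],(400,600),interpolation=cv2.INTER_CUBIC),cv2.resize(sc[135:235,225:291],(400,600),interpolation=cv2.INTER_CUBIC)]))
for dz in (-.019,-.01,0,.01,.02): print(dz,proj(cs,p+[0,0,dz]),proj(cw,p+[0,0,dz]))
E
```

```text
-0.019 (np.float64(263.29235794204124), np.float64(204.93331579581923)) (np.float64(320.75313082782895), np.float64(271.3623858152358))
-0.01 (np.float64(262.94086708969627), np.float64(199.61398359222062)) (np.float64(320.74237379691493), np.float64(277.19946841976724))
0 (np.float64(262.5465153211258), np.float64(193.6460101780955)) (np.float64(320.72919851370335), np.float64(284.3487661264345))
0.01 (np.float64(262.148096928867), np.float64(187.6164939892418)) (np.float64(320.7145233210864), np.float64(292.3119589653461))
0.02 (np.float64(261.7455486833117), np.float64(181.52447813221775)) (np.float64(320.69807662927604), np.float64(301.23641957493294))
```

View pics/tip.png

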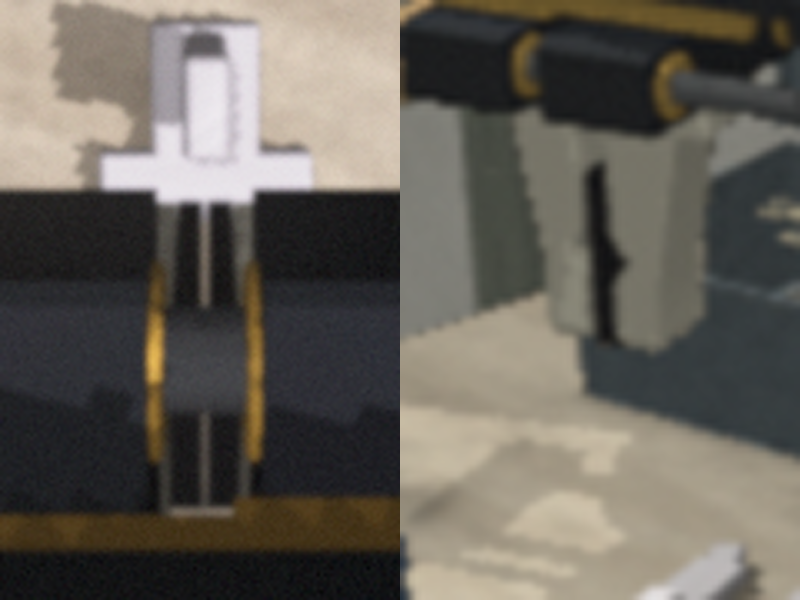

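In the wrist crop the finger gap ends at (205,200), and in the scene crop at (603,340). I'll triangulate that tip point.

```bash
python3 - <<'E'
from h import *
np.set_printoptions(precision=4,suppress=True)
s=r.get_state();cs=r.camera_info("scene");cw=r.camera_info("wrist");p=s["tcp_pos"]
S=(225+203*66/400,135+340/6)
for y in (195,200,205):
    q,e=cross(cw,(321.3,215+y/3.333),cs,S); a=np.radians(23.5)
    d=q-p;print(q,e,"rel: fwd",d[0]*np.cos(a)+d[1]*np.sin(a),"side",-d[0]*np.sin(a)+d[1]*np.cos(a),"dz",d[2])
E
```

```text
[0.5378 0.1117 0.1074] 0.0010059800815070182 rel: fwd -0.00917103862351578 side 0.0006837304852943624 dz 0.007067635586563523
[0.5384 0.1122 0.1071] 0.0014916428645599478 rel: fwd -0.00845146114877108 side 0.000866443098170184 dz 0.006830170369605135
[0.539  0.1126 0.1069] 0.0019796265722331445 rel: fwd -0.00773061082356427 side 0.0010492272803992722 dz 0.006594497869289714
```

The tips actually stand about 7 mm above the reported TCP, not 19 mm below it, so the fingers are about 26 mm shorter than stated. That explains the miss: the tips were at 33 mm, above a 30 mm tab. I'll use this measured offset, descend slowly with the jaws open and watch the contact force.

{"api": "jog_arm", "payload": {"deltas": [[[1,0,0,-2,0],[1,0,0,-2,0],[1,0,0,0,0],[1,0,0,0,0],[1,0,0,0,0],[1,0,0,-1,0],[1,0,0,-1,0],[1,0,0,-1,0]]]}}

```text
time_s: 6.85
tcp_pos: [0.5466, 0.1148, 0.03]
eef_rot: [-180.0, -0.0, -156.5]
contact_force: [-0.1, 0.3, -0.4]
gripper_width: 0.0749
gripper_force: 0.0
```

{"api": "jog_arm", "payload": {"deltas": [[[0.2,0,0,-0.8,0],[0.2,0,0,-0.8,0],[0.2,0,0,-0.7,0],[0.2,0,0,0,0]]]}}

```text
time_s: 7.35
tcp_pos: [0.5465, 0.1148, 0.0073]
eef_rot: [-180.0, -0.1, -156.5]
contact_force: [0.3, -0.5, 1.8]
gripper_width: 0.0532
gripper_force: 0.0
```

{"api": "jog_arm", "payload": {"deltas": [[[0,0,0,-0.3,0],[-1,0,0,0,0],[-1,0,0,0,0],[-1,0,0,0,0],[-1,0,0,0,0],[-1,0,0,0,0],[-1,0,0,0,0],[-1,0,0,0,0]]], "force": 45}}

```text
time_s: 8.35
tcp_pos: [0.5469, 0.115, 0.0051]
eef_rot: [180.0, 0.0, -156.5]
contact_force: [0.4, 0.5, 2.3]
gripper_width: 0.0097
gripper_force: 45.0
```

Gripped: width 9.7 mm, force 45 N. I'll lift, turn to yaw 0 and go to the standoff in front of the nut.

{"api": "jog_arm", "payload": {"deltas": [[[-1,0,0,2,0],[-1,0,0,4,0],[-1,0,0,4,0],[-1,0,0,2,-0.1],[-1,0,-2,0,-0.1],[-1,-0.5,-3,0,-0.1],[-1,-0.5,-3,0,-0.11],[-1,-1,-3,0,0]]]}}

```text
time_s: 9.35
tcp_pos: [0.5263, 0.004, 0.1245]
eef_rot: [-180.0, -0.0, 179.9]
contact_force: [0.1, -0.9, -2.0]
gripper_width: 0.0095
gripper_force: 45.0
```

{"api": "jog_arm", "payload": {"deltas": [[[-1,-1,-3,0,0],[-1,-1,-3,0,0],[-1,-1,-3,0,0],[-1,-1,-2,0,0],[-1,-1.2,-1,0,0],[-1,0,0,0,0],[-1,0,0,0,0]]]}}

```text
time_s: 10.22
tcp_pos: [0.4752, -0.1146, 0.1251]
eef_rot: [180.0, 0.0, -180.0]
contact_force: [0.1, -0.4, -1.5]
gripper_width: 0.0098
gripper_force: 45.0
```

```bash
python3 - <<'E'
from h import *
np.set_printoptions(precision=4,suppress=True)
s=r.get_state();print(s["tcp_pos"],s["eef_rot"],s["gripper_width"],s["gripper_force"])
cv2.imwrite("pics/hold.png",cv2.resize(r.capture("scene")[140:320,260:500],(800,600),interpolation=cv2.INTER_CUBIC))
E
```

```text
[ 0.4752 -0.1146  0.1251] [ 179.9967    0.0297 -179.9901] 0.00980746534814549 44.996110796928406
```

View pics/hold.png

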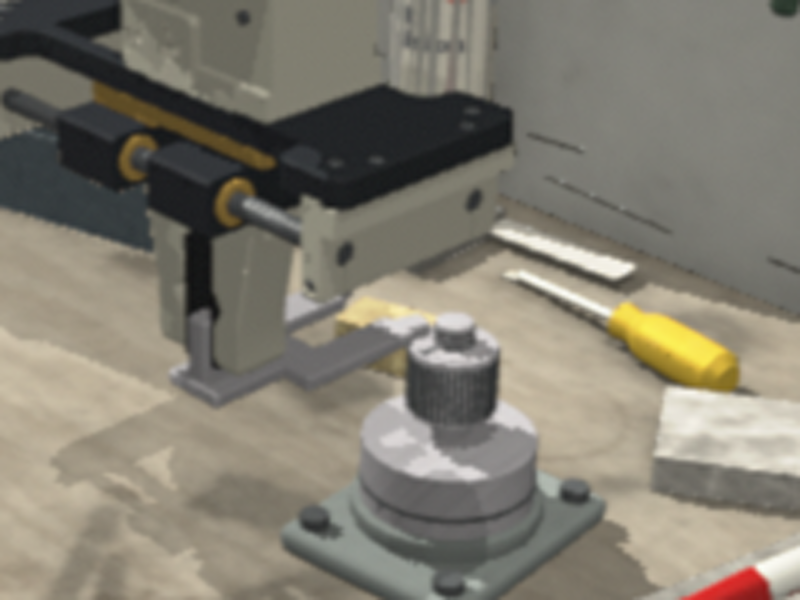

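The washer hangs level from the jaws, with its fork at crop (390,335) pointing at the nut at (455,380). I'll lower it to 2.5 mm above the housing level and slide in slowly.

{"api": "jog_arm", "payload": {"deltas": [[[-1,0,-0.1,-2,0],[-1,0,0,-2,0],[-1,0,0,-2,0],[-1,0,0,-0.75,0],[-1,0,0,0,0],[-1,0,0,0,0]]]}}

```text
time_s: 11.02
tcp_pos: [0.4755, -0.1159, 0.0582]
eef_rot: [180.0, 0.1, -180.0]
contact_force: [-0.0, -0.1, -1.8]
gripper_width: 0.0097
gripper_force: 45.0
```

{"api": "jog_arm", "payload": {"deltas": [[[-1,0.8,0,0,0],[-1,0.8,0,0,0],[-1,0.8,0,0,0],[-1,0.6,0,0,0],[-1,0,0,0,0]]]}}

```text
time_s: 11.65
tcp_pos: [0.5053, -0.1161, 0.0573]
eef_rot: [-180.0, -0.0, 180.0]
contact_force: [-0.7, -0.0, -1.2]
gripper_width: 0.0096
gripper_force: 45.0
```

{"api": "jog_arm", "payload": {"deltas": [[[-1,0.8,0.05,0,0],[-1,0.8,0,0,0],[-1,0.8,0,0,0],[-1,0.8,0,0,0],[-1,0.6,0,0,0],[-1,0,0,0,0]]]}}

```text
time_s: 12.4
tcp_pos: [0.5432, -0.1155, 0.0573]
eef_rot: [-180.0, -0.0, 180.0]
contact_force: [0.4, -0.4, -1.7]
gripper_width: 0.0094
gripper_force: 45.0
```

{"api": "jog_arm", "payload": {"deltas": [[[-1,0.3,0,0,0],[-1,0.2,0,0,0],[-1,0.2,0,0,0],[-1,0,0,0,0]]]}}

```text
time_s: 12.9
tcp_pos: [0.5499, -0.1155, 0.0575]
eef_rot: [180.0, 0.0, 180.0]
contact_force: [-0.2, -1.7, -1.6]
gripper_width: 0.0097
gripper_force: 45.0
```

Nothing has touched yet at the nominal home position. I'll step on to find the closed end of the slot.

{"api": "jog_arm", "payload": {"deltas": [[[-1,0.1,0,0,0],[-1,0.1,0,0,0],[-1,0,0,0,0]]]}}

```text
time_s: 13.28
tcp_pos: [0.5519, -0.1155, 0.0575]
eef_rot: [180.0, 0.0, 180.0]
contact_force: [-0.3, -0.8, -1.4]
gripper_width: 0.0094
gripper_force: 45.0
```

{"api": "jog_arm", "payload": {"deltas": [[[-1,0.1,0,0,0],[-1,0,0,0,0]]]}}

```text
time_s: 13.52
tcp_pos: [0.5529, -0.1155, 0.0575]
eef_rot: [-180.0, 0.0, 180.0]
contact_force: [-0.0, 0.6, -1.0]
gripper_width: 0.0098
gripper_force: 45.0
```

{"api": "jog_arm", "payload": {"deltas": [[[-1,0.1,0,0,0],[-1,0,0,0,0]]]}}

```text
time_s: 13.78
tcp_pos: [0.5533, -0.1156, 0.0573]
eef_rot: [-180.0, -0.1, 180.0]
contact_force: [-2.0, -0.1, -0.1]
gripper_width: 0.0096
gripper_force: 45.0
```

{"api": "jog_arm", "payload": {"deltas": [[[-1,0.1,0,0,0],[-1,0,0,0,0]]]}}

```text
time_s: 14.02
tcp_pos: [0.5534, -0.1156, 0.0572]
eef_rot: [-180.0, -0.1, 180.0]
contact_force: [-6.1, -0.0, 2.4]
gripper_width: 0.0096
gripper_force: 45.0
```

{"api": "jog_arm", "payload": {"deltas": [[[-1,0.1,0,0,0],[-1,0,0,0,0]]]}}

```text
time_s: 14.28
tcp_pos: [0.5535, -0.1157, 0.057]
eef_rot: [-180.0, -0.2, 180.0]
contact_force: [-7.6, 0.6, 2.8]
gripper_width: 0.0098
gripper_force: 45.0
```

The slot end touches the stud at x = 0.5533, so home (2 mm of slack) is about 0.5513. I'll back off and lower onto the housing.

{"api": "jog_arm", "payload": {"deltas": [[[-1,-0.45,0,0,0],[-1,0,0,0,0],[-1,0,0,-0.1,0],[-1,0,0,-0.1,0],[-1,0,0,0,0]]]}}

```text
time_s: 14.9
tcp_pos: [0.5514, -0.1155, 0.0553]
eef_rot: [-180.0, -0.0, 180.0]
contact_force: [0.4, 0.2, -1.8]
gripper_width: 0.0096
gripper_force: 45.0
```

{"api": "jog_arm", "payload": {"deltas": [[[-1,0,0,-0.1,0],[-1,0,0,0,0]]]}}

```text
time_s: 15.15
tcp_pos: [0.5515, -0.1155, 0.055]
eef_rot: [-180.0, 0.0, -180.0]
contact_force: [-3.5, 0.3, 4.8]
gripper_width: 0.0093
gripper_force: 45.0
```

Seated: the TCP is 50 mm above its height at the bench pick, and the force is about 5 N up. I'll release and rise.

{"api": "jog_arm", "payload": {"deltas": [[[-0.3,0,0,0.02,0],[-0.3,0,0,0,0],[-0.3,0,0,0,0],[-0.3,0,0,0,0],[-0.3,0,0,0,0],[-0.3,0,0,2,0],[-0.3,0,0,3,0],[-0.3,0,0,2,0]]]}}

```text
time_s: 16.15
tcp_pos: [0.5517, -0.1156, 0.1259]
eef_rot: [-180.0, 0.1, 180.0]
contact_force: [1.5, -0.5, 0.3]
gripper_width: 0.0304
gripper_force: 0.0
```

```bash
python3 - <<'E'
from h import *
s=r.get_state();print(s["tcp_pos"],s["eef_rot"],s["gripper_width"])
sc=cv2.resize(r.capture("scene")[185:305,325:425],(400,480),interpolation=cv2.INTER_CUBIC)
t=cv2.resize(r.capture("wrist"),(400,300));t=cv2.copyMakeBorder(t,0,180,0,0,cv2.BORDER_CONSTANT)
cv2.imwrite("pics/placed.png",np.hstack([sc,t]))
E
```

```text
[ 0.55172454 -0.11556767  0.12594342] [-1.79998384e+02  5.92086121e-02  1.79994688e+02] 0.030394868529671777
```

View pics/placed.png

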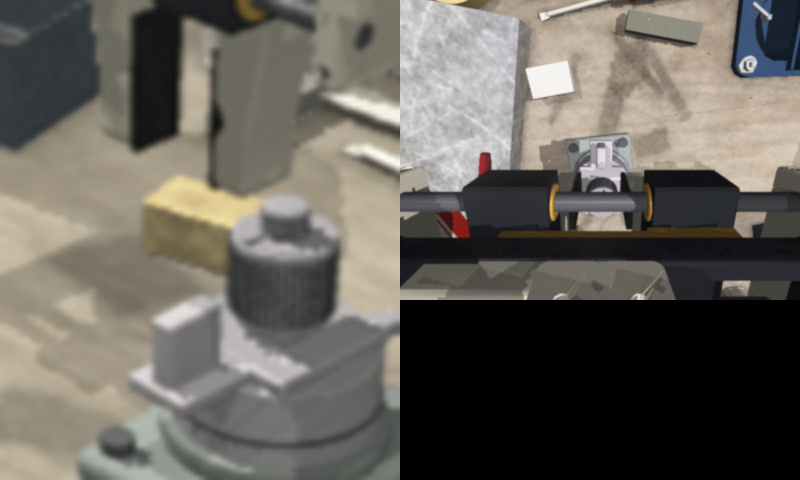

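The washer lies flat under the nut, with its tab at crop (185,345) toward the robot, free of the fingers. I'll go over the nut and turn to the counter-clockwise end of the clear sector (±55° from the tab line).

{"api": "jog_arm", "payload": {"deltas": [[[0.2,0.7,0,0.5,0.16],[0.2,0.8,0,0,0.16],[0.2,0.8,0,0,0.16],[0.2,0.8,0,0,0.16],[0.2,0.8,0,0,0.16],[0.2,0.6,0,0,0.16],[0.2,0,0,-2,0],[0.2,0,0,0,0]]], "force": 25}}

```text
time_s: 17.25
tcp_pos: [0.5948, -0.1155, 0.1076]
eef_rot: [179.8, -0.1, -125.0]
contact_force: [-0.6, -0.5, 0.4]
gripper_width: 0.0526
gripper_force: 0.0
```

{"api": "jog_arm", "payload": {"deltas": [[[0.2,0,0,-2,0],[0.2,0,0,-2,0],[0.2,0,0,-1.2,0],[0.2,0,0,0,0]]]}}

```text
time_s: 17.75
tcp_pos: [0.5959, -0.1156, 0.0571]
eef_rot: [179.9, -0.1, -125.0]
contact_force: [0.6, 0.5, 0.2]
gripper_width: 0.0528
gripper_force: 0.0
```

{"api": "jog_arm", "payload": {"deltas": [[[-1,0.05,0,0,0],[-1,0,0,0,0],[-1,0,0,0,0],[-1,0,0,0,0]]]}}

```text
time_s: 18.25
tcp_pos: [0.5966, -0.1151, 0.0584]
eef_rot: [180.0, 0.0, -125.0]
contact_force: [-3.9, 4.7, 5.5]
gripper_width: 0.0355
gripper_force: 25.0
```

{"api": "jog_arm", "payload": {"deltas": [[[-1,0,0,-0.02,-0.1],[-1,0,0,-0.03,-0.16],[-1,0,0,-0.03,-0.16],[-1,0,0,-0.03,-0.16],[-1,0,0,-0.03,-0.16],[-1,0,0,-0.03,-0.16],[-1,0,0,0,0]]]}}

```text
time_s: 19.12
tcp_pos: [0.5966, -0.1149, 0.0567]
eef_rot: [180.0, 0.0, -176.7]
contact_force: [-4.4, 4.2, 5.5]
gripper_width: 0.0354
gripper_force: 25.0
```

```bash
python3 -c "
from h import *
s=r.get_state();print(s['tcp_pos'],s['eef_rot'],s['moment'],s['contact_force'],s['gripper_width'])"
```

```text
[ 0.59656167 -0.11488695  0.05667571] [ 1.79961760e+02  5.38381314e-03 -1.76699964e+02] [ 1.92348531  1.46363755 -0.02591585] [-4.37033594  4.19424074  5.45870864] 0.03536774422981144
```

{"api": "jog_arm", "payload": {"deltas": [[[-1,0,0,-0.03,-0.16],[-1,0,0,-0.03,-0.16],[-1,0,0,-0.03,-0.16],[-1,0,0,-0.03,-0.16],[-1,0,0,-0.03,-0.16],[-1,0,0,-0.03,-0.16],[-1,0,0,0,0]]]}}

```text
time_s: 20.0
tcp_pos: [0.5966, -0.1147, 0.0548]
eef_rot: [180.0, -0.0, 128.3]
contact_force: [-4.2, 5.7, 5.0]
gripper_width: 0.0357
gripper_force: 25.0
```

```bash
python3 -c "
from h import *
s=r.get_state();print(s['tcp_pos'],s['eef_rot'],s['moment'],s['contact_force'],s['gripper_width'],s['joints'])"
```

```text
[ 0.59662119 -0.11471845  0.05481825] [ 1.79965501e+02 -3.25422116e-02  1.28297513e+02] [ 2.17861063  1.3642358  -0.03624219] [-4.18033405  5.66451727  4.95016466] 0.03569487397366148 [ 7.48818715e+00  2.28982854e+01 -1.94638518e+01 -6.17525956e-02
 -4.76249164e+01 -1.49149069e+02]
```

Turned 1.86 rad with no slip. I'll open, rewind and regrip.

{"api": "jog_arm", "payload": {"deltas": [[[0.15,0,0,0,0],[0.15,0,0,0,0],[0.15,0,-0.05,0,0.1],[0.15,0,0,0,0.16],[0.15,0,0,0,0.16],[0.15,0,0,0,0.16],[0.15,0,0,0,0.16],[0.15,0,0,0,0.16]]]}}

```text
time_s: 21.0
tcp_pos: [0.597, -0.1163, 0.0541]
eef_rot: [-180.0, 0.0, -179.7]
contact_force: [-0.6, -0.1, -0.1]
gripper_width: 0.0505
gripper_force: 0.0
```

{"api": "jog_arm", "payload": {"deltas": [[[0.15,0,0,0,0.16],[0.15,0,0,0,0.16],[0.15,0,0,0,0.16],[0.15,0,0,0,0.16],[0.15,0,0,0,0.16],[0.15,0,0,0,0.16],[0.15,0,0,0,0],[-1,0,0,0,0]]]}}

```text
time_s: 22.0
tcp_pos: [0.5968, -0.1162, 0.0541]
eef_rot: [180.0, -0.0, -125.2]
contact_force: [0.6, -0.4, 0.2]
gripper_width: 0.0453
gripper_force: 0.0
```

{"api": "jog_arm", "payload": {"deltas": [[[-1,0,0,0,0],[-1,0,0,0,0],[-1,0,0,0,0],[-1,0,0,-0.02,-0.1],[-1,0,0,-0.02,-0.1],[-1,0,0,-0.02,-0.1],[-1,0,0,-0.02,-0.1],[-1,0,0,0,0]]]}}

```text
time_s: 23.0
tcp_pos: [0.5959, -0.1155, 0.0533]
eef_rot: [179.9, -0.1, -148.0]
contact_force: [-5.0, 5.2, 4.3]
gripper_width: 0.0357
gripper_force: 25.0
```

```bash
python3 -c "
from h import *
s=r.get_state();print(s['tcp_pos'],s['eef_rot'],s['moment'],s['contact_force'],s['gripper_width'],s['gripper_force'])"
```

```text
[ 0.59591734 -0.11547124  0.05328826] [ 1.79925386e+02 -5.38478386e-02 -1.48047332e+02] [ 2.03844655  1.87390431 -0.06484194] [-5.04159223  5.22103189  4.34490973] 0.03570594189859073 25.003082156181335
```

{"api": "jog_arm", "payload": {"deltas": [[[-1,0,0,-0.02,-0.1],[-1,0,0,-0.02,-0.1],[-1,0,0,-0.02,-0.1],[-1,0,0,0,0]]]}}

```text
time_s: 23.5
tcp_pos: [0.5958, -0.1152, 0.0527]
eef_rot: [179.9, -0.1, -165.2]
contact_force: [-5.3, 7.3, 5.4]
gripper_width: 0.0358
gripper_force: 25.0
```

```bash
python3 -c "
from h import *
s=r.get_state();print(s['tcp_pos'],s['eef_rot'],s['moment'],s['contact_force'])"
```

```text
[ 0.59578926 -0.11515988  0.05269597] [ 1.79924947e+02 -7.81468453e-02 -1.65237687e+02] [ 2.65807103  2.05050899 -0.07666768] [-5.28425889  7.3109281   5.3857648 ]
```

{"api": "jog_arm", "payload": {"deltas": [[[-1,0,0,-0.02,-0.1],[-1,0,0,-0.02,-0.1],[-1,0,0,0,0]]]}}

```text
time_s: 23.88
tcp_pos: [0.5957, -0.115, 0.0523]
eef_rot: [179.9, -0.1, -176.7]
contact_force: [-6.4, 7.7, 5.3]
gripper_width: 0.0351
gripper_force: 25.0
```

```bash
python3 -c "
from h import *
s=r.get_state();print(s['tcp_pos'],s['eef_rot'],s['moment'],s['contact_force'])"
```

```text
[ 0.59574467 -0.11499526  0.05229176] [ 1.79931591e+02 -9.30018877e-02 -1.76694551e+02] [ 3.03479502  2.12124464 -0.02316975] [-6.41846854  7.70366095  5.25964206]
```

{"api": "jog_arm", "payload": {"deltas": [[[-1,0,0,-0.02,-0.1],[-1,0,0,-0.02,-0.1],[-1,0,0,0,0]]]}}

```text
time_s: 24.25
tcp_pos: [0.5959, -0.1148, 0.0522]
eef_rot: [180.0, -0.1, 171.9]
contact_force: [-7.7, 9.2, 8.0]
gripper_width: 0.0349
gripper_force: 25.0
```

```bash
python3 -c "
from h import *
s=r.get_state();print(s['tcp_pos'],s['eef_rot'],s['moment'],s['contact_force'])"
```

```text
[ 0.59588061 -0.11480152  0.05216655] [ 1.79956349e+02 -8.99397140e-02  1.71921825e+02] [3.3953535  2.40450149 0.48450488] [-7.65239431  9.20277969  7.95429222]
```

{"api": "jog_arm", "payload": {"deltas": [[[-1,0,0,-0.02,-0.1],[-1,0,0,0,-0.1],[-1,0,0,0,0]]]}}

```text
time_s: 24.62
tcp_pos: [0.5972, -0.115, 0.0521]
eef_rot: [180.0, 0.0, 160.5]
contact_force: [-2.9, 7.0, 4.2]
gripper_width: 0.0355
gripper_force: 25.0
```

```bash
python3 -c "
from h import *
s=r.get_state();print(s['tcp_pos'],s['eef_rot'],s['moment'],s['contact_force'])"
```

```text
[ 0.59719227 -0.11504639  0.05211775] [1.79950707e+02 3.03101425e-02 1.60471338e+02] [2.5673159  0.95175943 0.41397214] [-2.87232651  6.99404707  4.17267737]
```

The moment jumped from about 0.06 to 0.48 Nm after about 2.9 rad in total, inside the 2.3–3.4 range, so the nut is bottomed. Backing off from this yaw would hit the tab, so I'll regrip 30° further clockwise first.

{"api": "jog_arm", "payload": {"deltas": [[[0.15,0,0,0,0],[0.15,0,0,0,0],[0.15,0,0,0,0],[0.15,-0.05,0.05,0,-0.13],[0.15,0,0,0,-0.13],[0.15,0,0,0,-0.13],[0.15,0,0,0,-0.14],[0.15,0,0,0,0]]]}}

```text
time_s: 25.62
tcp_pos: [0.5964, -0.1158, 0.0517]
eef_rot: [-180.0, 0.0, 130.2]
contact_force: [-1.2, -0.1, 0.1]
gripper_width: 0.0505
gripper_force: 0.0
```

{"api": "jog_arm", "payload": {"deltas": [[[-1,0,0,0,0],[-1,0,0,0,0],[-1,0,0,0,0],[-1,0,0,0,0],[-1,0,0,0,-0.06],[-1,0,0,0,0],[-1,0,0,0,0]]], "force": 30}}

```text
time_s: 26.5
tcp_pos: [0.5967, -0.1149, 0.0518]
eef_rot: [180.0, 0.0, 126.8]
contact_force: [1.7, 4.2, -0.5]
gripper_width: 0.0356
gripper_force: 30.0
```

```bash
python3 -c "
from h import *
s=r.get_state();print(s['tcp_pos'],s['eef_rot'],s['moment'],s['contact_force'],s['joints'])"
```

```text
[ 0.59667793 -0.11494799  0.05181897] [1.79967927e+02 5.01666725e-03 1.26801160e+02] [ 1.7160402  -0.59384458  0.69628141] [ 1.71645696  4.24486234 -0.5313212 ] [ 7.48778287e+00  2.30966929e+01 -1.96513486e+01 -1.54335869e-02
 -4.72215376e+01 -1.50676142e+02]
```

The wound moment of 0.70 Nm confirms the stop. Now I'll back off 90°.

{"api": "jog_arm", "payload": {"deltas": [[[-1,0,0,0.03,0.157],[-1,0,0,0.03,0.157],[-1,0,0,0.03,0.157],[-1,0,0,0.03,0.157],[-1,0,0,0.03,0.157],[-1,0,0,0.03,0.157],[-1,0,0,0.03,0.157],[-1,0,0,0.03,0.157]]]}}

```text
time_s: 27.5
tcp_pos: [0.5967, -0.1149, 0.0542]
eef_rot: [180.0, 0.1, -161.0]
contact_force: [1.8, 4.6, -1.8]
gripper_width: 0.0354
gripper_force: 30.0
```

{"api": "jog_arm", "payload": {"deltas": [[[-1,0,0,0.03,0.157],[-1,0,0,0.03,0.157],[-1,0,0,0,0],[-1,0,0,0,0],[-1,0,0,0,0]]]}}

```text
time_s: 28.12
tcp_pos: [0.5967, -0.1149, 0.0547]
eef_rot: [180.0, 0.1, -143.3]
contact_force: [2.1, 4.6, -1.8]
gripper_width: 0.0351
gripper_force: 30.0
```

```bash
python3 - <<'E'
from h import *
s=r.get_state();print(s['tcp_pos'],s['eef_rot'],s['moment'],s['contact_force'],s['gripper_force'],s['gripper_width'],s['time_s'])
a=r.capture("scene");cv2.imwrite("pics/end.png",cv2.resize(a[185:305,325:425],(500,600),interpolation=cv2.INTER_CUBIC))
E
```

```text
[ 0.59667546 -0.11487155  0.05473374] [ 1.79990103e+02  5.25463149e-02 -1.43324942e+02] [ 1.91311154 -0.68858728  0.05948821] [ 2.08621738  4.63398661 -1.79416154] 29.996371865272522 0.03507877058280336 28.125
```

Backed off 89.9°, still gripping at 30 N. My views are used up, so I'll check numerically that the washer's tab has not shifted since placing and that the bystanders stand where they were.

```bash
python3 - <<'E'
from h import *
p=cv2.imread("pics/placed.png")[:480,:400]
e=cv2.resize(r.capture("scene")[185:305,325:425],(400,480),interpolation=cv2.INTER_CUBIC)
t=p[290:410,130:300];_,v,_,l=cv2.minMaxLoc(cv2.matchTemplate(e,t,cv2.TM_CCOEFF_NORMED));print("tab",v,(l[0]-130)/4,(l[1]-290)/4)
a=cv2.imread("pics/top0.png");b=r.capture("top");s0=cv2.imread("pics/scene0.png");s1=r.capture("scene")
for n,A,B,(x0,y0,x1,y1) in [("stone",a,b,(312,296,382,328)),("greyblk",a,b,(405,252,452,292)),("stone_s",s0,s1,(222,298,282,356)),("blk_s",s0,s1,(325,322,390,372)),("brass_s",s0,s1,(355,222,385,258)),("grey2_s",s0,s1,(450,250,510,296))]:
    m=15;_,v,_,l=cv2.minMaxLoc(cv2.matchTemplate(B[y0-m:y1+m,x0-m:x1+m],A[y0:y1,x0:x1],cv2.TM_CCOEFF_NORMED));print(n,round(v,2),l[0]-m,l[1]-m)
E
```

```text
tab 0.7578357458114624 -0.5 0.25
stone 0.96 0 0
greyblk 0.98 0 0
stone_s 0.97 0 0
blk_s 0.94 0 0
brass_s 0.25 15 11
grey2_s 0.98 0 0
```

The washer tab has shifted by less than 1 px and the visible blocks haven't moved. The brass block is hidden by the gripper, which stayed far above its 22 mm. I'll hand the job in.

```bash
python3 -c "
from plant import r
print(r.close_job())"
```

```text
the job is handed in; nothing more can be done
None
```

The job is handed in (no verdict came back): the washer is seated under the nut, and the nut was bottomed out, backed off 89.9° by the arm's yaw and is still gripped at 30 N; the brass block was hidden from view at the final check.

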